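Lock the loose handle of a printing block in the bench jig

ROBOT

A 7-joint arm with a two-finger parallel gripper is mounted at the origin on the work surface. World frame = base frame: x ahead of the robot, y to its left, z up, the work surface at z = 0. Lengths are in mm, angles in degrees, forces in N, time in s.
With the tool pointing down it reaches from about 350 to 900 mm from the base axis. Payload 8.1 kg.
Tool frame: the origin (TCP) lies at the centre of the arm's flange, where the gripper is bolted on; the fingertips stand 173 mm ahead of it and the grasp point (between the pads) lies 155 mm ahead of it; z points along the fingers, y is the line along which they close (so a half turn about z gives the same grasp; the last joint's range is limited). The gripper opens to 85 mm and grips with 20 to 120 N. Pads are 22 mm wide; open, the fingers measure 114 mm over their backs; the gripper's body (76 mm by 85 mm) begins 54 mm behind the grasp point. The pads swing forward as they close: fully open they stand 13 mm farther back than shut.
Start: joints at [59.897, 24.895, 1.432, 90.138, -0.665, 64.973, -4.303], TCP at [256.425, -569.982, 404.723] pointing down, gripper open.
Joint ranges: [-149.89, 149.89], [-25.12, 119.58], [-72.63, 75.52], [4.76, 147.25], [-75.54, 255.54], [6.69, 114.76], [-157.13, 157.13]. Speed limits (degrees/s): [127.2, 127.2, 172.46, 172.46, 180, 180, 180].

INTERFACE

Orientations are given as [roll, pitch, yaw] about the fixed x, y, z axes, in that order (R = Rz(yaw) Ry(pitch) Rx(roll)).
In Python, from cell import r, jaws, solve_ik, state, grab_frame, order gives the robot as it stands. Calls block until the motion is done:
- r.goto(position, orientation): joint-space move of the TCP to a pose.
- r.move_straight(position, orientation=None, velocity=150): straight line of the TCP; orientation=None keeps the orientation; velocity is the mean speed in mm/s.
- r.goto_joints(angles): joint-space move.
- jaws.command_gripper(opening): opening from 0.0 (shut) to 1.0 (fully open); the grip force is fixed at half the most; returns when the fingers have stopped.
- r.pause(seconds).
- solve_ik(position, orientation): joint angles nearest the present ones, or None.
- state(): the state.
- grab_frame(name): name is "side" or "top"; returns a dict with "pixels" (480x640x3 uint8, red, green, blue), "fovy" (degrees; the focal length in pixels is half the picture's height over the tangent of half this angle, whatever the lens; pixels are square), "cx", "cy" (the principal point, pixels), "distortion" ([k1, k2, p1, p2, k3] as OpenCV has them; the pictures are not rectified), "extrinsics" (4x4, takes a point from world to camera coordinates). Camera axes: x right, y up, looking along -z (the intrinsics and any distortion apply to the point x, -y, -z); pixel columns grow to the right and rows downward; lengths in mm; the calibration is good to about 2 mm. A picture is of the moment at which its call begins. There is no depth.
A pose or a line that the arm cannot do raises r.MotionError and nothing moves.
- order.sign_off(): hands the job in; it is judged then, once.
The state is a dict: "t": time; "joint_pos": joint angles; "dq": joint speeds; "joint_efforts": joint torques, N m; "ee_pos": TCP position; "tcp_rot": TCP orientation; "ft_force": force on the tool from outside, world axes, zero at the start; "moment": the same for the moment, N m; "finger_gap": opening from 0.0 (shut) to 1.0 (fully open); "gripper_force": force on a finger pad.
Only numpy, scipy, OpenCV 4.12 (cv2) and the standard library are available. Lean on these libraries where they do the work, as an engineer would, in place of code of your own. Each camera call takes 0.05 s, during which the arm holds its last target. There are 200 camera calls.

TASK

The bar handle of the oblong wooden printing block is loose, and the block just spins along when its handle is turned. Set that block down flat on the floor of the jig's pocket, which keeps it from spinning, and only then turn the handle clockwise as far as it goes, so that it lies along the block. Leave the block sitting in the jig, let go, and do not disturb the square block.

Things in the scene. Friction and masses are not known exactly. Their poses are not given: they have to be found in the camera images.
- print_block: Loose oblong block of dark wood, 110 (x) by 56 (y) by 36 mm high, about 0.33 kg. Origin: centre of its underside; x along its length, z up; either end is the same. A bar handle 60 mm long, 14 mm thick, 32 mm tall stands on a 16 mm spindle at its top centre, 46 to 78 mm above the underside. The block can be carried by the bar gripped across its thickness; handle friction keeps it from swinging.
- handle (a joint): Bar handle's angle (rad) about the vertical through the block's centre, growing clockwise from above: 0 = bar straight across the block (along its y), 1.571 = bar along its length (x), against a stop. Starts at 0.4 to 0.8. Turning it takes about 0.22 N m; a block standing free on the bench resists with far less, so it spins along.
- jig: Jig fixed to the bench: pale board 202 (x) by 142 (y) by 10 mm, with an oblong walled pocket 132 (x) by 72 (y) mm in its middle. Origin: centre of the board's underside, z up; pocket floor at z = 10 mm. Walls rise straight 14 mm above the floor, then slope outward at 45 degrees for 12 mm more. The block fits lengthwise, either end first, and can turn about 8 degrees either way.
- square_block: Bystander: loose square block of the same wood, 64 by 64 by 36 mm high, with a bar handle of the same size fixed on it. Origin: centre of its underside, z up. To be left where it is. A lidded jar 60 mm wide and 85 mm high also stands near.
Mind the look-alikes: they are no part of the job. Leave any purple look-alike of the print_block alone.

How it is judged:
By the outcome, as a careful person would: the job done as asked, in the order asked, and still so for the second after the job is handed in, with the robot touching nothing.
It also fails if it takes over 42 s, if anything falls off the work surface, if the arm or the gripper's body presses on something with over 40 N, if the wrist force passes 120 N, or if a joint passes its speed limit or range.

## Working session

There is one attempt and no reset: what is moved stays moved. The work goes in short steps, each a Python script; the robot and the scene stay as the last script left them, time stands still between calls to the robot, and variables do not carry over. Pictures are saved under pics/ and viewed, at most 10 in all, crops included, and the job is handed in when it is done.

```bash
ls; mkdir -p pics; python3 - <<'E'
from cell import *
import cv2
for n in("top","side"):
    f=grab_frame(n); cv2.imwrite(f"pics/{n}0.png",f["pixels"][:,:,::-1]); print(n,f["fovy"],f["cx"],f["cy"],f["distortion"],f["extrinsics"].round(3).tolist() if hasattr(f["extrinsics"],'round') else f["extrinsics"])
print(state())
E
```

```text
pics
top 42.11858315527736 319.78759782342684 236.28474225921906 [0.04380501 0.         0.         0.         0.        ] [[-0.013, -1.0, 0.01, 86.961], [0.993, -0.012, 0.121, -506.263], [-0.121, 0.012, 0.993, -1146.09], [0.0, 0.0, 0.0, 1.0]]
side 53.23197778673595 319.7145105171827 241.7551710867217 [-0.04462845  0.          0.          0.          0.        ] [[0.988, -0.157, 0.01, -484.36], [0.067, 0.477, 0.876, -129.496], [-0.142, -0.865, 0.481, -696.101], [0.0, 0.0, 0.0, 1.0]]
{'t': 0.1, 'joint_pos': array([59.89669411, 24.93360748,  1.4321294 , 90.18423891, -0.66499443,
       64.9731684 , -4.30074086]), 'dq': array([ 0.00381595, -0.10600217,  0.01472287, -0.10635195,  0.04708865,
       -0.02971706, -0.0405495 ]), 'joint_efforts': array([ 2.62697293e-03, -6.71754098e+01,  1.02792822e+00, -3.16902173e+01,
        1.57436554e-02,  7.16410650e-03,  6.90309412e-05]), 'ee_pos': array([ 256.32697884, -569.79239518,  403.98970038]), 'tcp_rot': array([-1.79917666e+02,  7.73514719e-03,  2.42216702e+01]), 'ft_force': array([-0.07614884,  0.11804711, -0.81227425]), 'moment': array([-0.02863219,  0.0162228 , -0.01614413]), 'gripper_force': 0.0, 'finger_gap': 0.9998144735608295}
```

View pics/top0.png

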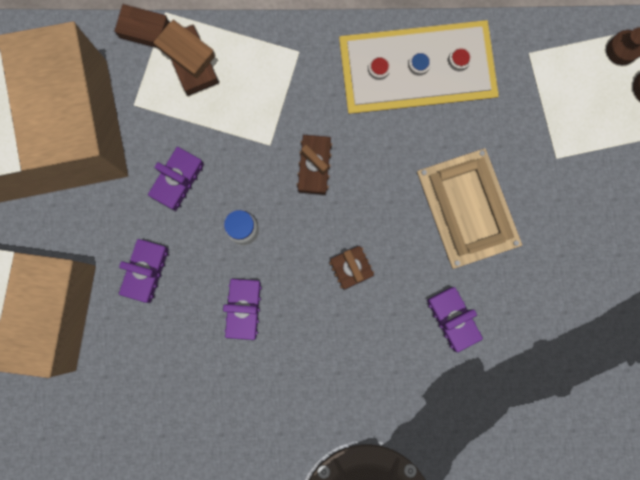

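View pics/side0.png

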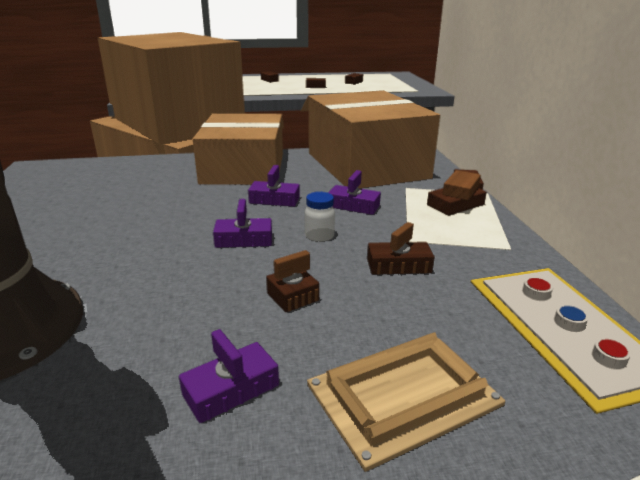

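The top view shows the print block at about (314,165) with its bar running upper-left to lower-right. The square block is at (351,267), the jar at (240,226), the jig at (469,208), and the purple look-alikes are clear of the job. Next I'll measure the block, bar and jig.

```bash
cat > h.py <<'E'
import numpy as np, cv2
def cam(f):
    H=f["pixels"].shape[0]; fl=H/2/np.tan(np.radians(f["fovy"])/2)
    return np.array([[fl,0,f["cx"]],[0,fl,f["cy"]],[0,0,1.]]),np.array(f["distortion"],float),np.array(f["extrinsics"])
def cast(f,px,z):
    K,d,E=cam(f); u=cv2.undistortPoints(np.float64(px).reshape(-1,1,2),K,d)[:,0]
    R,t=E[:3,:3],E[:3,3]; D=np.c_[u[:,0],-u[:,1],-np.ones(len(u))]@R; C=-R.T@t
    return C+D*((z-C[2])/D[:,2])[:,None]
def proj(f,P):
    K,d,E=cam(f); c=np.atleast_2d(P)@E[:3,:3].T+E[:3,3]; c=c*[1,-1,-1]
    return cv2.projectPoints(c,np.zeros(3),np.zeros(3),K,d)[0][:,0]
def plane_img(f,c,half,z,s=4):
    "rectified view of plane z: s px/mm, columns=-y, rows=-x"
    n=int(2*half*s); g=(np.arange(n)+.5)/s-half
    X=c[0]-g[:,None]+0*g; Y=c[1]-g[None]+0*g[:,None]
    p=proj(f,np.c_[X.ravel(),Y.ravel(),np.full(X.size,z)]).reshape(n,n,2).astype(np.float32)
    return cv2.remap(f["pixels"],p[...,0],p[...,1],cv2.INTER_CUBIC)
E
python3 - <<'E'
from cell import *
from h import *
f=grab_frame("top"); 
hsv=cv2.cvtColor(f["pixels"],cv2.COLOR_RGB2HSV)
for p in[(314,183),(304,147),(315,155),(325,170),(351,255),(430,190),(468,205),(445,215),(330,200)]: print(p,f["pixels"][p[1],p[0]],hsv[p[1],p[0]])
b=cast(f,[[314,165]],36)[0]; j=cast(f,[[469,208]],10)[0]; print(b,j,cast(f,[[351,267]],36))
A=plane_img(f,b,75,36); B=plane_img(f,b,75,78); J=plane_img(f,j,140,10,2.14)
cv2.imwrite("pics/r.png",np.hstack([A[:,:],]) [:,:,::-1]); 
S=cv2.resize
cv2.imwrite("pics/rect.png",np.hstack([S(A,(400,400)),S(J,(400,400))])[:,:,::-1])
E
```

```text
(314, 183) [88 59 45] [ 10 125  88]
(304, 147) [116  84  59] [ 13 125 116]
(315, 155) [120  89  65] [ 13 117 120]
(325, 170) [79 58 42] [ 13 119  79]
(351, 255) [119  87  61] [ 13 124 119]
(430, 190) [191 166 128] [ 18  84 191]
(468, 205) [205 178 138] [ 18  83 205]
(445, 215) [123 103  76] [ 17  97 123]
(330, 200) [122 125 130] [109  16 130]
[643.39731165  89.93148645  36.        ] [ 561.36347869 -208.38393051   10.        ] [[448.14358324  23.18187104  36.        ]]
```

View pics/rect.png

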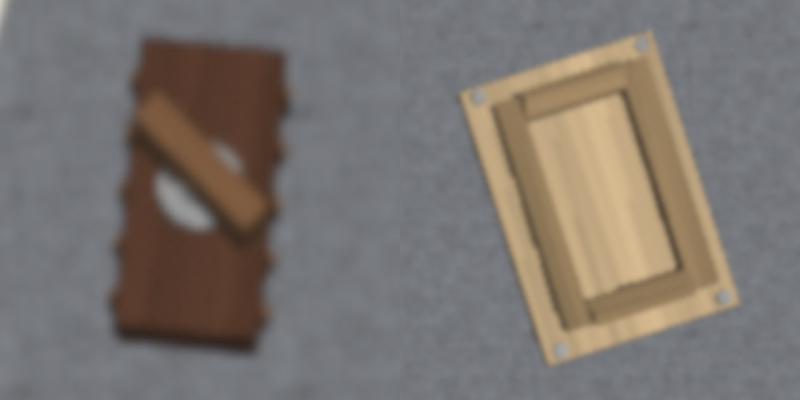

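Left half (plane z=36): block corners are near (145,38), (285,48), (257,335) and (117,330), and the bar lies diagonally from (150,100) to (255,225). Right half: jig board corners are (461,93), (651,31), (738,302) and (550,364). Now I'll fit these numerically.

```bash
cat >> h.py <<'E'
def rect(mask,c,half,s):
    "largest blob -> centre xy, long-axis direction deg (world, mod 180), sizes mm"
    cs=cv2.findContours(mask.astype(np.uint8),cv2.RETR_EXTERNAL,cv2.CHAIN_APPROX_NONE)[0]
    k=max(cs,key=cv2.contourArea); q=cv2.boxPoints(cv2.minAreaRect(k))
    w=np.c_[c[0]+half-(q[:,1]+.5)/s, c[1]+half-(q[:,0]+.5)/s]
    e=[w[1]-w[0],w[2]-w[1]]; L=[np.linalg.norm(v) for v in e]; v=e[int(np.argmax(L))]
    return w.mean(0),np.degrees(np.arctan2(v[1],v[0]))%180,sorted(L)
def measure(f,b,j):
    o={}
    for n,c,h,z in(("block",b,75,36),("bar",b,75,78),("jig",j,140,10)):
        I=cv2.GaussianBlur(plane_img(f,c,h,z),(0,0),2); H=cv2.cvtColor(I,cv2.COLOR_RGB2HSV)
        S,V=H[...,1],H[...,2]; k=np.ones((9,9),np.uint8)
        if n=="jig": m=(S>50)
        elif n=="block": m=(S>70)
        else: m=cv2.morphologyEx(((S>80)&(V>100)).astype(np.uint8),cv2.MORPH_OPEN,k)
        o[n]=rect(m,c,h,4)
    return o
E
python3 - <<'E'
from cell import *
from h import *
f=grab_frame("top")
for k,v in measure(f,(643.4,89.9),(561.4,-208.4)).items(): print(k,v)
# hand-picked corners from rectified picture (2.667px/mm, half 75)
q=np.array([(145,38),(285,48),(257,335),(117,328)])/2.6667
w=np.c_[643.4+75-q[:,1],89.9+75-q[:,0]]; print(w.mean(0),np.degrees(np.arctan2(*(w[0]+w[1]-w[2]-w[3])[::-1])))
E
```

```text
block (array([645.5294  ,  89.663445], dtype=float32), np.float32(174.35945), [np.float32(57.289154), np.float32(110.48099)])
bar (array([648.6657 ,  89.05118], dtype=float32), np.float32(43.96776), [np.float32(14.265608), np.float32(58.32684)])
jig (array([ 562.2829 , -207.64984], dtype=float32), np.float32(18.011002), [np.float32(142.98717), np.float32(202.35558)])
[648.18212772  89.52594218] -5.543407163023768
```

```bash
python3 - <<'E'
from cell import *
import numpy as np
for p,y in(((648.4,89.3,300),44),((562.3,-207.6,320),67.6),((562.3,-207.6,229),67.6),((562.3,-207.6,229),18),((562.3,-207.6,229),5)):
    q=solve_ik(p,[180,0,y]); print(p,y,None if q is None else np.round(q,1))
r.goto((648.4,89.3,310),[180,0,44]); 
jaws.command_gripper(0.6); print(state()["finger_gap"])
r.move_straight((648.4,89.3,219),velocity=120)
s=state();print(s["t"],s["ee_pos"],s["ft_force"])
jaws.command_gripper(0.0)
s=state();print(s["t"],s["finger_gap"],s["gripper_force"],s["ft_force"],s["moment"],s["ee_pos"],s["tcp_rot"])
r.move_straight((648.4,89.3,300),velocity=120)
s=state();print(s["t"],s["finger_gap"],s["ft_force"],s["moment"])
import cv2
for n in("side","top"):
  f=grab_frame(n); cv2.imwrite(f"pics/lift_{n}.png",f["pixels"][:,:,::-1])
E
```

```text
(648.4, 89.3, 300) 44 [  2.6  35.2 -23.5  90.9  15.9  57.2 -71.7]
(562.3, -207.6, 320) 67.6 [ 26.2  28.2 -15.7  98.6   9.1  54.4 -15.4]
(562.3, -207.6, 229) 67.6 [ 25.3  34.5 -14.6 103.   11.9  44.  -17.9]
(562.3, -207.6, 229) 18 [ 18.7  33.7  -5.1 103.6   4.2  42.8 -60.6]
(562.3, -207.6, 229) 5 [ 17.1  33.6  -2.8 103.8   2.3  42.7 -71.9]
0.6015681678656911
4.2667 [648.78601266  89.48178689 219.7405729 ] [ 0.01213328 -0.24756495  0.82919909]
4.6917 0.15428138317349716 60.010211169719696 [-1.06645175 -0.44670502  5.83291704] [-0.15458709  0.15012114 -0.05745793] [648.70448248  89.32447496 219.82451427] [ 1.79952978e+02 -5.74110438e-02  4.39889262e+01]
5.5167 0.1581371017979128 [-0.17610048  0.74669509 -3.58223576] [-0.00560113  0.0547002   0.05784499]
```

View pics/lift_side.png

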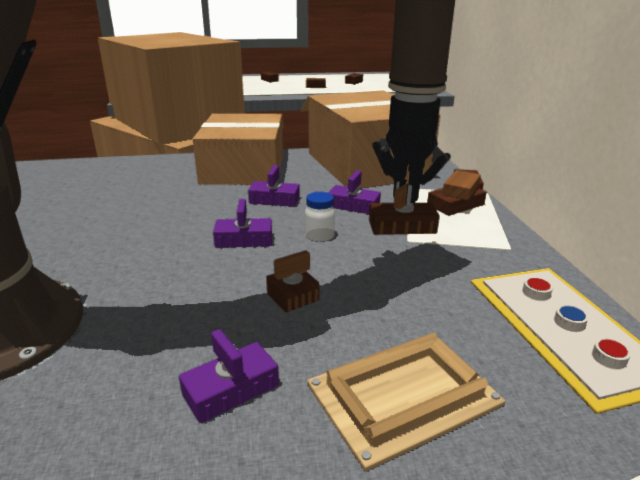

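The block hangs level in the gripper at about (405,218). Next I'll carry it over the jig and look before lowering.

```bash
python3 - <<'E'
from cell import *
import cv2
r.move_straight((562.3,-207.6,300),[180,0,67.6],velocity=150)
r.move_straight((562.3,-207.6,270),velocity=100)
s=state();print(s["t"],s["ee_pos"],s["tcp_rot"],s["ft_force"],s["moment"])
I=[]
for n in("side","top"):
  f=grab_frame(n)["pixels"]; I.append(cv2.resize(f[280:480,280:520] if n=="side" else f[110:310,360:600],None,fx=5/3,fy=5/3))
cv2.imwrite("pics/hover.png",np.hstack(I)[:,:,::-1]) if 0 else cv2.imwrite("pics/hover.png",cv2.hconcat(I)[:,:,::-1])
E
```

```text
8.275 [ 562.2769736  -207.34313258  269.62270965] [-1.79938446e+02 -5.64700591e-03  6.76220908e+01] [ 0.30327856 -0.57983117 -3.10867408] [-0.04474804 -0.03830254 -0.01940834]
```

View pics/hover.png

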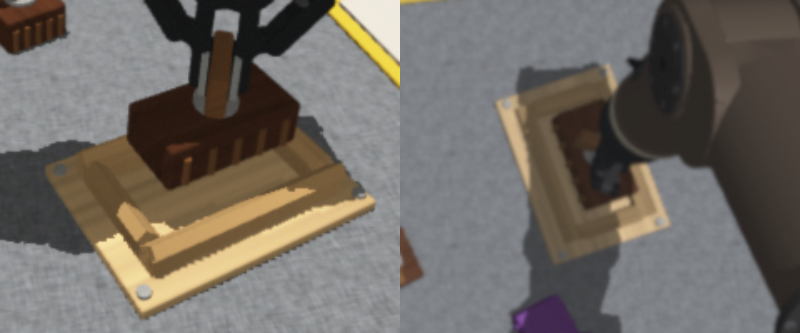

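The block hovers over the pocket, parallel to it and about centred in both halves of the picture. I'll lower it with a force check.

```bash
python3 - <<'E'
from cell import *
r.move_straight((562.3,-207.6,233),velocity=60)
s=state();print(s["t"],s["ee_pos"],s["ft_force"],s["moment"])
z=233
while z>226:
    z-=1; r.move_straight((562.3,-207.6,z),velocity=20); s=state()
    print(z,s["t"],s["ee_pos"][2].round(2),s["ft_force"].round(1),s["moment"].round(2))
    if s["ft_force"][2]>4: break
E
```

```text
9.1417 [ 562.4564523  -207.56101044  233.07448295] [ 0.47421789  0.09344196 -3.69800375] [-0.02327211  0.03989945 -0.05253751]
232 9.3917 232.25 [ 1.2 -0.4 -2.9] [0.01 0.02 0.03]
231 9.6417 231.0 [ 0.5 -0.1 -4. ] [-0.05  0.   -0.01]
230 9.8917 229.94 [ 0.1 -0.  -3.4] [ 0.01 -0.02 -0.06]
229 10.1417 229.8 [-3.7  0.4  6.6] [ 0.16  0.68 -0.01]
```

```bash
python3 - <<'E'
from cell import *
jaws.command_gripper(0.45); r.pause(0.2)
s=state();print(s["t"],s["ft_force"].round(1))
r.move_straight((562.3,-207.6,229.8),velocity=20)
jaws.command_gripper(0.0)
s=state();print(s["t"],s["finger_gap"],s["ft_force"].round(1),s["moment"].round(2))
y=67.6
while y>2:
    y-=3 if y>24 else 1.5
    r.move_straight((562.3,-207.6,229.8),[180,0,y],velocity=60); s=state()
    print(round(y,1),round(s["t"],2),s["tcp_rot"][2].round(1),s["ft_force"].round(1),s["moment"].round(2))
    if abs(s["moment"][2])>0.9: break
E
```

```text
10.7083 [ 0.2 -0.3  0.2]
11.2917 0.15183837161623664 [-0.4 -0.   2.9] [ 0.03  0.06 -0.04]
64.6 11.54 64.7 [ 0.3 -0.1  1.2] [ 0.02  0.03 -0.12]
61.6 11.79 61.7 [0.5 0.6 2.2] [ 0.07 -0.09 -0.13]
58.6 12.04 58.7 [0.4 0.9 3.5] [-0.05 -0.09 -0.14]
55.6 12.29 55.7 [ 0.3 -0.2  2.4] [-0.09 -0.03 -0.09]
52.6 12.54 52.7 [-0.2 -1.4  4. ] [-0.14 -0.12 -0.13]
49.6 12.79 49.7 [-0.4 -0.9  4.4] [-0.27 -0.06 -0.1 ]
46.6 13.04 46.7 [-0.1 -1.2  5.1] [-0.26 -0.05 -0.11]
43.6 13.29 43.7 [ 0.4 -2.   4.7] [-0.3  -0.05 -0.14]
40.6 13.54 40.7 [ 0.7 -1.5  5.2] [-0.35  0.01 -0.13]
37.6 13.79 37.8 [ 1.1 -2.1  5.7] [-0.32 -0.01 -0.12]
34.6 14.04 34.8 [-0.3 -2.2  5. ] [-0.29 -0.12 -0.1 ]
31.6 14.29 31.8 [ 0.2 -1.3  6.7] [-0.26 -0.01 -0.14]
28.6 14.54 28.8 [-0.4 -1.3  5.1] [-0.3  -0.08 -0.11]
25.6 14.79 25.8 [-0.2 -1.6  5.8] [-0.28 -0.09 -0.16]
22.6 15.04 22.8 [-0.  -1.7  5.1] [-0.24 -0.04 -0.12]
21.1 15.29 21.3 [ 0.5 -1.4  5.5] [-0.3  -0.07 -0.03]
19.6 15.54 19.8 [-0.4 -1.   5.8] [-0.23 -0.03  0.04]
18.1 15.79 18.3 [ 0.5 -1.5  5.3] [-0.31 -0.02 -0.  ]
16.6 16.04 16.8 [ 0.7 -1.   5.5] [-0.25 -0.02  0.05]
15.1 16.29 15.3 [-0.5 -1.   5.4] [-0.36 -0.08 -0.04]
13.6 16.54 13.8 [ 0.3 -2.5  5.2] [-0.3  -0.02 -0.  ]
12.1 16.79 12.3 [-0.2 -1.   6.1] [-0.3  -0.04 -0.03]
10.6 17.04 10.8 [ 1.  -1.4  5.6] [-0.27 -0.05  0.25]
9.1 17.29 9.3 [-1.3 -3.3  5.9] [-0.8   0.13  0.47]
7.6 17.54 7.8 [-1.9 -6.4  6.3] [-1.29  0.33  0.65]
6.1 17.79 6.3 [-2.2 -6.8  5.4] [-1.54  0.33  1.2 ]
```

```bash
python3 - <<'E'
from cell import *
import cv2
jaws.command_gripper(0.45)
r.move_straight((562.3,-207.6,300),velocity=150)
r.goto((450,-420,400),[180,0,6])
I=[]
for n in("side","top"):
  f=grab_frame(n)["pixels"]; I.append(cv2.resize(f[280:480,280:520] if n=="side" else f[110:310,360:600],None,fx=5/3,fy=5/3))
cv2.imwrite("pics/after.png",cv2.hconcat(I)[:,:,::-1]); print(state()["t"])
E
```

```text
19.8917
```

View pics/after.png

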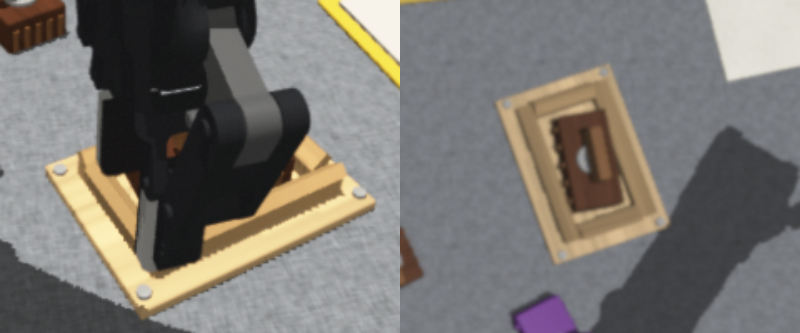

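The top view shows the block inside the pocket with its bar roughly along it; I'll measure the remaining angle.

```bash
python3 - <<'E'
from cell import *
from h import *
f=grab_frame("top"); c=(562.3,-207.6); out=[]
for n,z in(("block",46),("bar",88)):
    I=cv2.GaussianBlur(plane_img(f,c,50+20,z),(0,0),2); H=cv2.cvtColor(I,cv2.COLOR_RGB2HSV); S,V=H[...,1],H[...,2]
    if n=="block": m=(S>105)&(V<125); Ib=I
    else: m=(S>105)&(V>98)&(V<150)
    m=cv2.morphologyEx(m.astype(np.uint8),cv2.MORPH_OPEN,np.ones((9,9),np.uint8))
    print(n,rect(m,c,70,4))
    out+= [cv2.resize(I,(300,300)),cv2.cvtColor(cv2.resize(m*255,(300,300)),cv2.COLOR_GRAY2RGB)]
cv2.imwrite("pics/m.png",cv2.vconcat([cv2.hconcat(out[:2]),cv2.hconcat(out[2:])])[:,:,::-1])
E
```

```text
block (array([ 559.4783 , -205.06985], dtype=float32), np.float32(10.107437), [np.float32(63.511818), np.float32(107.87877)])
bar (array([ 560.7285 , -209.41106], dtype=float32), np.float32(9.246124), [np.float32(13.766446), np.float32(61.194435)])
```

View pics/m.png

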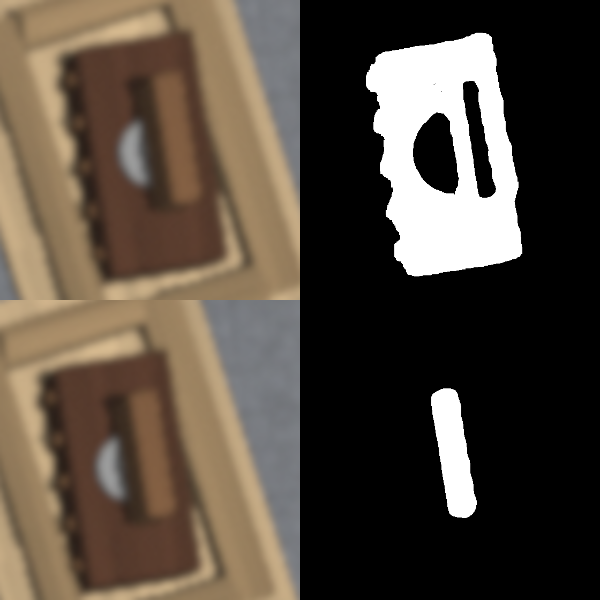

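The bar is at about 9.2° and the block's edges at 8.4–9.2°, so the handle is on its stop. I'll move the arm clear and check from the side that the block sits flat.

```bash
python3 - <<'E'
from cell import *
import cv2
r.goto_joints([59.897, 24.895, 1.432, 90.138, -0.665, 64.973, -4.303])
f=grab_frame("side")["pixels"]; cv2.imwrite("pics/fin.png",cv2.resize(f[230:480,250:530],None,fx=2.2,fy=2.2,interpolation=cv2.INTER_CUBIC)[:,:,::-1]); s=state(); print(s["t"],s["ft_force"])
E
```

```text
20.9583 [ 0.53290525  0.87640772 -1.21531351]
```

View pics/fin.png

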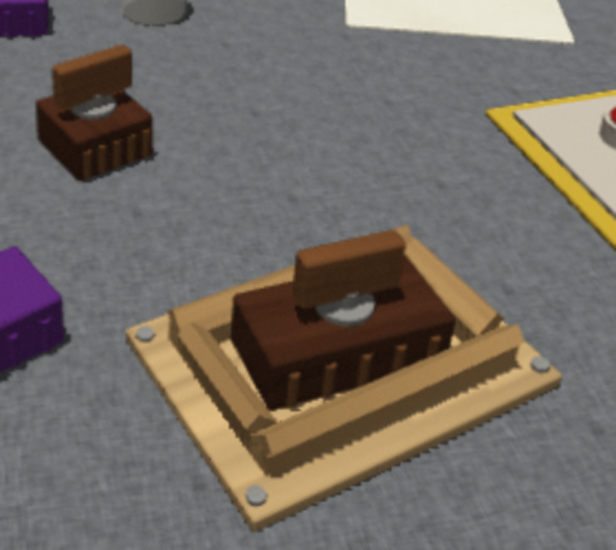

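The side view shows the block inside the walls with its bar along it. I'll run a quick projection check on its height and level.

```bash
python3 - <<'E'
from cell import *
from h import *
f=grab_frame("side"); a=np.radians(9.2); R=np.array([[np.cos(a),-np.sin(a)],[np.sin(a),np.cos(a)]])
for n,z,hx,hy in(("top",46,55,28),("bar",88,30,7)):
    P=[[*(R@[sx*hx,sy*hy]+[560,-207.5]),z] for sx,sy in((-1,1),(-1,-1),(1,-1),(1,1))]
    print(n,((proj(f,P)-[250,230])*2.2).round(0).tolist())
E
```

```text
top [[227.0, 288.0], [267.0, 361.0], [454.0, 313.0], [402.0, 248.0]]
bar [[289.0, 245.0], [301.0, 262.0], [404.0, 238.0], [391.0, 222.0]]
```

```bash
python3 -c "
from cell import *
print(order.sign_off())"
```

```text
the job is handed in; nothing more can be done
None
```

The print block sits flat on the jig's pocket floor with its handle turned clockwise to the stop, lying along the block to within about 1°. The gripper has let go, the square block was not touched, and I handed the job in at about 21 s of robot time; no verdict came back.

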